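Switch the bench suction over

TASK

The dust extractor has to be switched from the red gate to the blue one: with a fingertip, gently push the blue lever round until it points at the green tab, centred over it. Only then push the red lever fully home to its shut stop, square across its pipe. Do not pick up or shift anything on the bench, leave the green tab where it is, and finish clear of everything.

Things in the scene. Friction and masses are not known exactly. Their poses are not given: they have to be found in the camera images.
- blue_gate: suction pipe gate with the blue lever: origin on the bench under the lever's pivot; x along the pipe from the black suction mouth to the elbow (away from the robot, within 0.25 rad), y left, z up. Bolted down. Pipe 80 mm across, axis 60 mm up; mouth (116 mm across) ends 157 mm before the pivot, elbow 280 mm beyond it. White dial plate round the pivot, radius 62 mm, top 121 mm up. Carries the green tab.
- blue_lever (a joint): turn of the blue lever, rad: 0 = in line with the pipe, pointing to the elbow (fully open, stop); grows anticlockwise seen from above (towards the gate's +y) to 1.571 = square across the pipe (shut, stop). Stiff pivot, 0.22 N m, stays where left. Starts nearly shut, 1.25 to 1.5
- blue_lever_end (a point): point on the blue lever, mid-thickness, 100 mm from the pivot; x axis outward along the lever. Lever: flat blue bar 14 mm wide, 12 mm thick, underside 140 mm and top 152 mm above the bench, reaching 125 mm from the pivot. Outside the dial plate the space beside and below it is free (40 mm over the pipe)
- red_gate: suction pipe gate with the red lever: origin on the bench under the lever's pivot; x along the pipe from the black suction mouth to the elbow (away from the robot, within 0.25 rad), y left, z up. Bolted down. Pipe 80 mm across, axis 60 mm up; mouth (116 mm across) ends 157 mm before the pivot, elbow 280 mm beyond it. White dial plate round the pivot, radius 62 mm, top 121 mm up.
- red_lever (a joint): turn of the red lever, rad: 0 = in line with the pipe, pointing to the elbow (fully open, stop); grows anticlockwise seen from above (towards the gate's +y) to 1.571 = square across the pipe (shut, stop). Stiff pivot, 0.22 N m, stays where left. Starts nearly open, 0.05 to 0.35
- red_lever_end (a point): point on the red lever, mid-thickness, 100 mm from the pivot; x axis outward along the lever. Lever: flat red bar 14 mm wide, 12 mm thick, underside 140 mm and top 152 mm above the bench, reaching 125 mm from the pivot. Outside the dial plate the space beside and below it is free (40 mm over the pipe)
- tab (a point): middle of the top of the green tab on the rim of the blue gate's dial plate, 58 mm from the pivot (tab's outer edge at 70 mm), 126 mm above the bench; the lever passes 14 mm over it. Tab 28 mm wide along the rim, 24 mm deep; x axis outward from the pivot. It sits at 0.35 to 0.85 rad on the lever's scale; a finger that hits it can shift it
- box_blank: wooden box block 110 x 65 x 60 mm with two round holes, between the gates; origin under its middle. Bystander, loose.
- glue: yellow glue bottle, 56 mm across, 160 mm high, standing; origin under its middle. Bystander, loose.
- pencil: yellow flat carpenter's pencil 150 x 14 x 8 mm, lying; origin under its middle. Bystander, loose.
- screwdriver: screwdriver, lying; origin under its middle. Bystander, loose.
- screw_jar: glass jar with steel lid, 60 mm across, 70 mm high; origin under its middle. Bystander, loose.
- offcut: brown wood offcut 160 x 50 x 25 mm; origin under its middle. Bystander, loose.
- mallet: wooden mallet lying, 60 mm high, head 70 x 120 mm, handle 220 mm; origin under its middle (the head end). Bystander, loose.
- drill: cordless drill standing on its battery, about 195 mm high; origin under its middle. Bystander, loose.

How it is judged:
By the outcome, as a careful person would: the job done as asked, in the order asked, and still so for the second after the job is handed in, with the robot touching nothing.
It also fails if it takes over 69 s, if anything falls off the work surface, if the arm or the gripper's body presses on something with over 40 N, if the wrist force passes 120 N, or if a joint passes its speed limit or range.

ROBOT

A 7-joint arm with a two-finger parallel gripper is mounted at the origin on the work surface. World frame = base frame: x ahead of the robot, y to its left, z up, the work surface at z = 0. Lengths are in m, angles in rad, forces in N, time in s.
With the tool pointing down it reaches from about 0.425 to 0.825 m from the base axis. Payload 3.6 kg.
Tool frame: the origin (TCP) lies between the finger pads; the fingertips stand 22 mm ahead of it and the grasp point (between the pads) lies 3 mm ahead of it; z points along the fingers, y is the line along which they close (so a half turn about z gives the same grasp; the last joint's range is limited). The gripper opens to 93 mm and grips with 3 to 60 N. Pads are 15 mm wide; open, the fingers measure 128 mm over their backs; the gripper's body (75 mm by 188 mm) begins 65 mm behind the grasp point.
Start: joints at [1.282, 0.615, -0.013, 1.423, 0.008, 1.103, -0.04], TCP at [0.168, -0.628, 0.241] pointing down, gripper open.
Joint ranges: [-3.12, 3.12], [-0.3, 2.06], [-1.34, 1.32], [0.26, 2.42], [-1.36, 4.5], [0.01, 1.98], [-2.84, 2.84]. Speed limits (rad/s): [2.79, 2.79, 3.14, 3.14, 3.14, 3.14, 3.14].

INTERFACE

Orientations are given as a unit quaternion [w, x, y, z].
In Python, from rig import robot gives the robot as it stands.
- The arm moves only by the tool servo_tool, never from a script. Its argument "rows" is a list of rows, each a list of 3 entries, a list of its own where there are three numbers: the shift along the tool's x, y, z in mm, then the turn about the tool's z in degrees, then the opening, from 0 (shut) to 1 (fully open). In form: [[[x, y, z], yaw, fingers], ...]. A call has exactly 5 rows; each row shifts and turns the commanded pose from where the row before left it, along the tool's axes as they then stand; what a row does not reach is not made up. A row lasts 1/12 s, in which the tool goes at most 41.7 mm and 7.16 degrees, less where a joint would pass 70% of its speed; a pose out of reach is approached as far as the arm can. A call is refused whole if a number of a shift passes 41.7 or a number of a turn 7.16, either way. A call with a gripper value outside its range is refused whole. The fingers move at their own pace and stop on an object; "squeeze" is the grip in N (left out, the last holds). Time passes only in rows, so rows that do not move let the fingers close, or fill a call up. It gives the time, the measured TCP pose, the force, the opening and the grip force at its end, in the units of the state.
- robot.read_state(): the state, without advancing time (a new reading comes with each control period).
- robot.snapshot(name): name is "scene" or "top"; returns a dict with "pixels" (480x640x3 uint8, red, green, blue), "fovy" (degrees; the focal length in pixels is half the picture's height over the tangent of half this angle, whatever the lens; pixels are square), "cx", "cy" (the principal point, pixels), "k1" (the pictures are not rectified: a ray, as slopes to the right and down, at radius r is drawn at 1 + k1 r^2 times it, then the intrinsics apply), "rvec" (rotation vector, rad) and "tvec" (3), from world to camera coordinates, as OpenCV has them. Camera axes: x right, y down, z forward; pixel columns grow to the right and rows downward; lengths in m; the calibration is good to about 2 mm. A picture is of the moment at which its call begins. There is no depth.
- robot.job_done(): hands the job in; it is judged then, once.
Trained networks look in the newest picture that a camera, given by its name, has taken for a name from the list of things; names that differ only in an ending like _2 or _b are one class to them, and where a whole thing is asked for, a point or a joint stands for the part that bears it (a point fixed in the world has none). Each returns a list of dicts, best first, with "confidence" (0 to 1); they miss things now and then, are a little off and sometimes report something else, mostly with a low value. They report only what shows in the picture. A call takes as long as a camera call.
- robot.masks_of(camera, name): "pixels" (480x640 bool, what is visible of it) and "at" ([column, row] in pixels, amid what is visible of it).
- robot.place_of(camera, name): "at" ([column, row] in pixels: a listed point, or the origin of a listed thing).
The state is a dict: "t": time; "joints": joint angles; "dq": joint speeds; "joint_efforts": joint torques, N m; "tcp_pos": TCP position; "ee_rot": TCP orientation; "wrist_force": force on the tool from outside, world axes, zero at the start; "torque": the same for the moment, N m; "grip_width": opening from 0.0 (shut) to 1.0 (fully open); "grip_force": force on a finger pad.
Only numpy, scipy, OpenCV 4.12 (cv2) and the standard library are available. Lean on these libraries where they do the work, as an engineer would, in place of code of your own. Each camera call takes 0.05 s, during which the arm holds its last target. There are 200 camera calls.

## Working session

There is one attempt and no reset: what is moved stays moved. The work goes in short steps, Python scripts to look and compute and a tool call to move; the robot and the scene stay as the last step left them, time stands still between calls to the robot, and variables do not carry over. Pictures are saved under pics/ and viewed, at most 10 in all, crops included, and the job is handed in when it is done.

Besides the shell and the picture viewer there is one more tool, called as name(argument=value, ...) on one line, values as JSON. servo_tool: Moves the arm, as the interface text tells. Its arguments: {"type":"object","properties":{"rows":{"type":"array","items":{"type":"array"}},"squeeze":{"type":"number"}},"required":["rows"]}

```bash
mkdir -p pics; cat > h.py <<'E'
import numpy as np, cv2
from rig import robot
def cam(s):
    f=240/np.tan(np.radians(s["fovy"])/2)
    K=np.array([[f,0,s["cx"]],[0,f,s["cy"]],[0,0,1.]])
    return K,np.array([s["k1"],0,0,0,0.]),np.array(s["rvec"],float).reshape(3),np.array(s["tvec"],float).reshape(3)
def ray(s,px,z):
    K,d,r,t=cam(s); u=cv2.undistortPoints(np.array([[px]],float),K,d)[0,0]
    R=cv2.Rodrigues(r)[0]; o=-R.T@t; v=R.T@np.array([u[0],u[1],1]); return o+v*(z-o[2])/v[2]
def proj(s,P):
    K,d,r,t=cam(s); return cv2.projectPoints(np.array(P,float).reshape(-1,1,3),r,t,K,d)[0][:,0]
E
python3 - <<'E'
from h import *
for c in ("scene","top"):
    s=robot.snapshot(c); cv2.imwrite(f"pics/{c}0.png",s["pixels"][:,:,::-1])
    K,d,r,t=cam(s); print(c,(-cv2.Rodrigues(r)[0].T@t).round(3))
    for n,z in (("blue_gate",0),("red_gate",0),("blue_lever_end",.146),("red_lever_end",.146),("tab",.126),("glue",0),("drill",0),("mallet",0),("screw_jar",0),("box_blank",0)):
        for p in robot.place_of(c,n)[:2]: print(n,np.round(p["at"],1),round(p["confidence"],2),ray(s,p["at"],z).round(4))
st=robot.read_state(); print(st)
E
```

```text
scene [1.08  0.427 1.071]
blue_gate [262.4 226. ] 0.76 [ 0.5446 -0.1603  0.    ]
red_gate [371.9 291.2] 0.82 [0.5339 0.1764 0.    ]
blue_lever_end [276.1 212.5] 0.63 [ 0.5692 -0.08    0.146 ]
red_lever_end [357.1 291.9] 0.59 [0.6282 0.1871 0.146 ]
tab [251.4 211.3] 0.65 [ 0.5906 -0.1401  0.126 ]
tab [462.8 324.7] 0.57 [0.5516 0.3968 0.126 ]
glue [403.9 396. ] 0.95 [0.7042 0.3715 0.    ]
drill [479.5 381.6] 0.86 [0.5793 0.4857 0.    ]
mallet [182.2 169.3] 0.77 [ 0.53   -0.4757  0.    ]
mallet [354.8 292. ] 0.45 [0.5604 0.1449 0.    ]
screw_jar [462.3 319.5] 0.79 [0.4701 0.3855 0.    ]
box_blank [306.9 260.6] 0.82 [ 0.5592 -0.0014  0.    ]
box_blank [262.5 225.2] 0.48 [ 0.5425 -0.1618  0.    ]
top [ 0.376 -0.01   1.472]
blue_gate [397.4 235.6] 0.67 [ 0.5457 -0.1758  0.    ]
blue_gate [469.3 263.8] 0.33 [ 0.4823 -0.3489  0.    ]
red_gate [255.5 238.3] 0.74 [0.5298 0.1662 0.    ]
blue_lever_end [359.8 217.9] 0.73 [ 0.5655 -0.0769  0.146 ]
red_lever_end [238.7 182.6] 0.69 [0.6364 0.1904 0.146 ]
tab [385.8 207.2] 0.45 [ 0.5939 -0.1351  0.126 ]
glue [175.  164.7] 0.59 [ 0.7049  0.3692 -0.  
[... 323 characters left out ...]
joints': array([ 1.28250041,  0.61488497, -0.01261303,  1.42339082,  0.00809593,
        1.10337829, -0.0404048 ]), 'dq': array([-0.00084925,  0.00022236,  0.00077288,  0.00010218, -0.00198446,
       -0.00136487, -0.00010431]), 'joint_efforts': array([-8.98712351e-04, -4.58830905e+01,  2.09226469e-01, -1.66032654e+01,
       -6.09486178e-02,  1.32943960e-02,  5.92560514e-05]), 'tcp_pos': array([ 0.16825629, -0.62782739,  0.24065299]), 'ee_rot': array([-9.34048485e-06,  9.91442070e-01,  1.30547393e-01,  2.29536097e-05]), 'wrist_force': array([ 0.24181634, -0.62107285,  0.35374451]), 'torque': array([ 0.00569738,  0.07258415, -0.05916765]), 'grip_force': 0.0, 'grip_width': 0.9971624160627869}
```

View pics/top0.png

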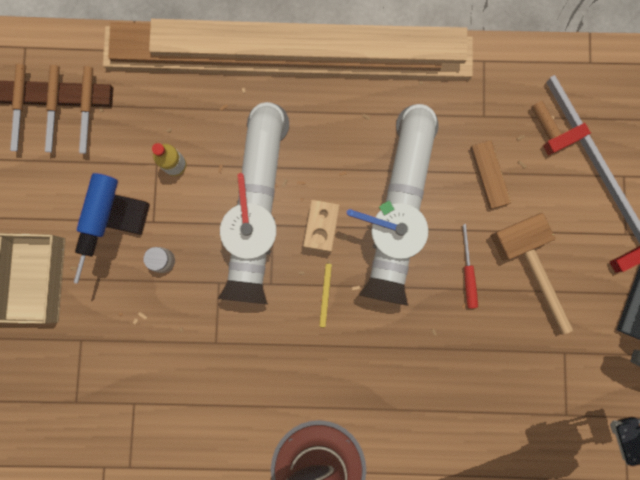

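View pics/scene0.png

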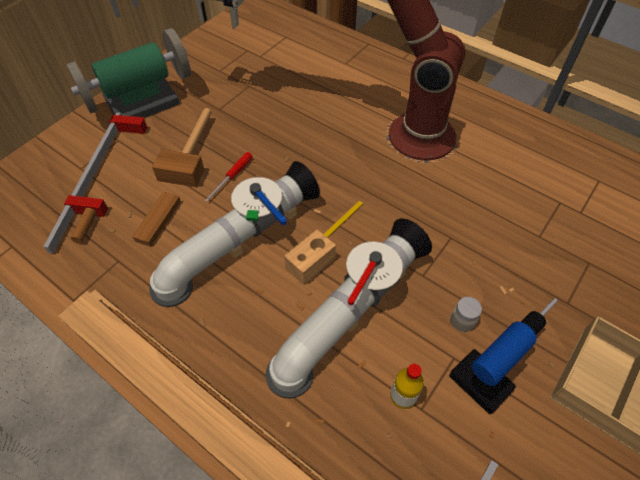

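The top view shows the blue lever pivot at about (401,230), with the lever tip at (350,212) and the green tab at (387,208). The red pivot is at about (246,230), with its tip at (241,175). The scene view agrees. Next I'll refine these by colour.

```bash
cat >> h.py <<'E'
def colour(s,c,win):
    hsv=cv2.cvtColor(s["pixels"],cv2.COLOR_RGB2HSV).astype(int); H,S,V=hsv[...,0],hsv[...,1],hsv[...,2]
    m={"blue":(abs(H-112)<14)&(S>110)&(V>60),"red":((H<7)|(H>173))&(S>150)&(V>80),"green":(abs(H-65)<18)&(S>110)&(V>60)}[c]
    x0,y0,x1,y1=win; w=np.zeros_like(m); w[y0:y1,x0:x1]=1; m=(m&w).astype(np.uint8)
    n,l,st,ce=cv2.connectedComponentsWithStats(m); i=1+np.argmax(st[1:,4]); ys,xs=np.nonzero(l==i)
    return np.c_[xs,ys].astype(float)
def lever(s,c,win):
    P=np.array([ray(s,p,.152)[:2] for p in colour(s,c,win)]); m=P.mean(0)
    v=np.linalg.svd(P-m)[2][0]; q=(P-m)@v
    return m,v,m+v*q.min(),m+v*q.max(),len(P)
WT={"blue":(330,180,420,260),"red":(215,150,270,260)}
WS={"blue":(225,165,310,240),"red":(330,230,400,320)}
E
python3 - <<'E'
from h import *
for c,W,R in (("top",WT,(397,228,251,228)),("scene",WS,None)):
    s=robot.snapshot(c)
    for k in W:
        m,v,a,b,n=lever(s,k,W[k]); print(c,k,n,"mid",m.round(4),"dir",np.arctan2(v[1],v[0]).round(3),a.round(4),b.round(4))
    g=colour(s,"green",W["blue"]); print("tab",len(g),g.mean(0),ray(s,g.mean(0),.126).round(4))
    # dial: white pixels inside dial estimated; fit circle on edge by matching
    gray=cv2.cvtColor(s["pixels"],cv2.COLOR_RGB2GRAY).astype(float); gr=np.hypot(cv2.Sobel(gray,6,1,0),cv2.Sobel(gray,6,0,1))
    from scipy.ndimage import map_coordinates
    th=np.linspace(0,2*np.pi,180)
    for k,c0 in (("blue",(.548,-.17)),("red",(.534,.17))):
        best=max((( -1,0,0),))
        for x in np.arange(c0[0]-.03,c0[0]+.03,.0015):
            for y in np.arange(c0[1]-.03,c0[1]+.03,.0015):
                q=proj(s,np.c_[x+.062*np.cos(th),y+.062*np.sin(th),0*th+.121])
                best=max(best,(np.minimum(map_coordinates(gr,[q[:,1],q[:,0]],order=1),200).mean(),x,y))
        print("dial",k,np.round(best,4))
E
```

```text
top blue 198 mid [ 0.5626 -0.1008] dir -1.859 [ 0.5776 -0.0502] [ 0.5477 -0.1514]
top red 182 mid [0.6067 0.1805] dir -2.986 [0.6546 0.1879] [0.5511 0.1718]Traceback (most recent call last):
  File "<stdin>", line 6, in <module>
  File "h.py", line 16, in colour
    n,l,st,ce=cv2.connectedComponentsWithStats(m); i=1+np.argmax(st[1:,4]); ys,xs=np.nonzero(l==i)
                                                       ~~~~~~~~~^^^^^^^^^^
    return _wrapfunc(a, 'argmax', axis=axis, out=out, **kwds)
    return bound(*args, **kwds)
ValueError: attempt to get argmax of an empty sequence
```

```bash
sed -i 's/(abs(H-65)<18)&(S>110)&(V>60)/(abs(H-68)<22)\&(S>80)\&(V>50)/' h.py
cat > d.py <<'E'
from h import *
from scipy.ndimage import map_coordinates
for c,W in (("top",WT),("scene",WS)):
    s=robot.snapshot(c)
    for k in W:
        m,v,a,b,n=lever(s,k,W[k]); print(c,k,n,"mid",m.round(4),"dir",np.arctan2(v[1],v[0]).round(3),a.round(4),b.round(4))
    try: g=colour(s,"green",W["blue"]); print("tab",len(g),g.mean(0),ray(s,g.mean(0),.126).round(4))
    except ValueError: print(cv2.cvtColor(s["pixels"],cv2.COLOR_RGB2HSV)[204:212,382:392].tolist())
    gray=cv2.cvtColor(s["pixels"],cv2.COLOR_RGB2GRAY).astype(float); gr=np.hypot(cv2.Sobel(gray,6,1,0),cv2.Sobel(gray,6,0,1))
    th=np.linspace(0,2*np.pi,180)
    for k,c0 in (("blue",(.548,-.17)),("red",(.534,.17))):
        best=(-1,0,0)
        for x in np.arange(c0[0]-.03,c0[0]+.03,.0015):
            for y in np.arange(c0[1]-.03,c0[1]+.03,.0015):
                q=proj(s,np.c_[x+.062*np.cos(th),y+.062*np.sin(th),0*th+.121])
                best=max(best,(np.minimum(map_coordinates(gr,[q[:,1],q[:,0]],order=1),200).mean(),x,y))
        print("dial",k,np.round(best,4))
E
python3 d.py
```

```text
top blue 206 mid [ 0.5627 -0.1008] dir -1.861 [ 0.5777 -0.0502] [ 0.5474 -0.152 ]
top red 180 mid [0.607  0.1806] dir -2.988 [0.6546 0.188 ] [0.5514 0.172 ]
tab 97 [385.93814433 207.19587629] [ 0.5939 -0.1354  0.126 ]
dial blue [158.1282   0.5435  -0.167 ]
dial red [1.746156e+02 5.355000e-01 1.700000e-01]
scene blue 260 mid [ 0.5681 -0.0945] dir -1.859 [ 0.5841 -0.0406] [ 0.5506 -0.1538]
scene red 301 mid [0.6059 0.1823] dir 0.143 [0.5484 0.174 ] [0.6631 0.1906]
tab 121 [251.99173554 215.15702479] [ 0.5984 -0.1314  0.126 ]
dial blue [ 1.807746e+02  5.450000e-01 -1.670000e-01]
dial red [1.907414e+02 5.370000e-01 1.700000e-01]
```

servo_tool(rows=[[[24.5, -22.9, 0], 0, 0], [[24.5, -22.9, 0], 0, 0], [[24.5, -22.9, 0], 0, 0], [[24.5, -22.9, 0], 0, 0], [[24.5, -22.9, 0], 0, 0]], squeeze=5)

```text
t: 1.67
tcp_pos: [0.2576, -0.4842, 0.2408]
ee_rot: [0.0, 0.991, 0.13, 0.0]
wrist_force: [0.1, 0.2, 0.2]
grip_width: 0.689
grip_force: 0.0
```

servo_tool(rows=[[[24.5, -22.9, 0], 0, 0], [[24.5, -22.9, 0], 0, 0], [[24.5, -22.9, 0], 0, 0], [[24.5, -22.9, 0], 0, 0], [[24.5, -22.9, 0], 0, 0]])

```text
t: 2.08
tcp_pos: [0.3463, -0.3418, 0.241]
ee_rot: [0.0, 0.991, 0.13, 0.0]
wrist_force: [0.3, 0.1, -0.3]
grip_width: 0.334
grip_force: 0.0
```

servo_tool(rows=[[[24.5, -22.9, 0], 0, 0], [[24.5, -22.9, 0], 0, 0], [[24.5, -22.9, 0], 0, 0], [[24.5, -22.9, 0], 0, 0], [[24.5, -22.9, 0], 0, 0]])

```text
t: 2.5
tcp_pos: [0.4351, -0.1995, 0.241]
ee_rot: [0.0, 0.991, 0.13, 0.0]
wrist_force: [0.7, -0.1, 0.2]
grip_width: 0.01
grip_force: 0.0
```

servo_tool(rows=[[[24.5, -22.9, 0], 0, 0], [[24.5, -22.9, 0], 0, 0], [[24.5, -22.9, 0], 0, 0], [[24.5, -22.9, 0], 0, 0], [[24.5, -22.9, 0], 0, 0]])

```text
t: 2.92
tcp_pos: [0.5238, -0.0571, 0.241]
ee_rot: [0.0, 0.991, 0.131, 0.0]
wrist_force: [0.8, -0.3, -0.7]
grip_width: 0.005
grip_force: 0.0
```

servo_tool(rows=[[[0, 0, 0], -6, 0], [[0, 0, 0], -6, 0], [[0, 0, 0], -6, 0], [[0, 0, 0], -6, 0], [[0, 0, 0], -6, 0]])

```text
t: 3.33
tcp_pos: [0.5231, -0.0585, 0.2408]
ee_rot: [0.0, 0.923, 0.385, 0.0]
wrist_force: [0.0, -0.1, -0.2]
grip_width: 0.004
grip_force: 0.0
```

servo_tool(rows=[[[0, 0, 0], -6, 0], [[0, 0, 0], -6, 0], [[0, 0, 0], -6, 0], [[0, 0, 0], -6, 0], [[0, 0, 0], -4.6, 0]])

```text
t: 3.75
tcp_pos: [0.523, -0.0587, 0.2408]
ee_rot: [0.0, 0.799, 0.601, 0.0]
wrist_force: [-0.4, -0.2, -0.4]
grip_width: 0.007
grip_force: 0.0
```

servo_tool(rows=[[[0, 0, 18], 0, 0], [[0, 0, 18], 0, 0], [[0, 0, 18], 0, 0], [[0, 0, 17], 0, 0], [[0, 0, 16], 0, 0]])

```text
t: 4.17
tcp_pos: [0.523, -0.0588, 0.153]
ee_rot: [0.0, 0.801, 0.599, 0.0]
wrist_force: [0.8, -0.7, 0.5]
grip_width: 0.007
grip_force: 0.0
```

servo_tool(rows=[[[0, 4, 0], 0, 0], [[0, 4, 0], 0, 0], [[0, 4, 0], 0, 0], [[0, 4, 0], 0, 0], [[0, 4, 0], 0, 0]])

```text
t: 4.58
tcp_pos: [0.5435, -0.0644, 0.1548]
ee_rot: [0.001, 0.801, 0.599, 0.001]
wrist_force: [0.7, 0.2, -0.2]
grip_width: 0.006
grip_force: 0.0
```

```bash
python3 - <<'E'
from h import *
o=[]
for c,W in (("top",(340,170,440,270)),("scene",(210,150,330,250))):
    s=robot.snapshot(c); x0,y0,x1,y1=W; o.append(cv2.resize(s["pixels"][y0:y1,x0:x1,::-1],(390,390)))
cv2.imwrite("pics/a.png",np.hstack(o))
E
```

```text
(no output)
```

View pics/a.png

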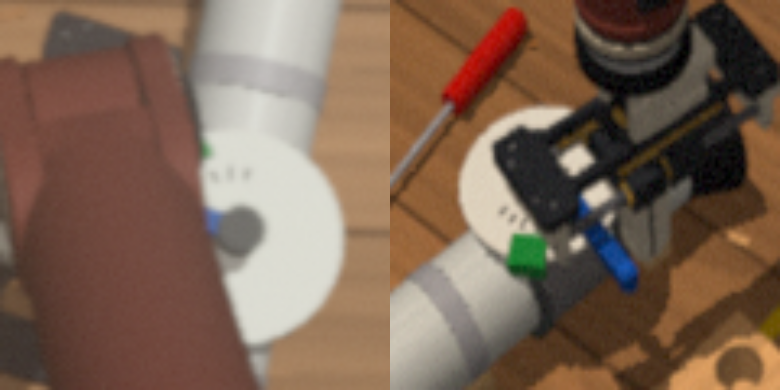

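In the scene crop, the closed fingers sit beside the blue lever on the correct side, just short of contact. The tab is clear. Starting the gentle arc push.

servo_tool(rows=[[[0, 2.5, 0], 0, 0], [[0, 2.5, 0], 0, 0], [[0.9, 3.4, 0], 2, 0], [[0.9, 3.4, 0], 2, 0], [[0.9, 3.4, 0], 2, 0]])

```text
t: 5.1
tcp_pos: [0.5564, -0.0663, 0.1536]
ee_rot: [-0.001, 0.831, 0.556, -0.001]
wrist_force: [-2.1, -0.0, 2.0]
grip_width: 0.008
grip_force: 1.2
```

servo_tool(rows=[[[0.9, 3.4, 0], 2, 0], [[0.9, 3.4, 0], 2, 0], [[0.9, 3.4, 0], 2, 0], [[0.9, 3.4, 0], 2, 0], [[0.9, 3.4, 0], 2, 0]])

```text
t: 5.52
tcp_pos: [0.5734, -0.0697, 0.1535]
ee_rot: [-0.001, 0.877, 0.481, -0.002]
wrist_force: [-1.9, -0.4, 1.0]
grip_width: 0.006
grip_force: 1.2
```

servo_tool(rows=[[[0.9, 3.4, 0], 2, 0], [[0.9, 3.4, 0], 2, 0], [[0.9, 3.4, 0], 2, 0], [[0.9, 3.4, 0], 2, 0], [[0.9, 3.4, 0], 2, 0]])

```text
t: 5.93
tcp_pos: [0.5896, -0.076, 0.1534]
ee_rot: [-0.001, 0.915, 0.403, -0.002]
wrist_force: [-3.1, 0.4, 1.4]
grip_width: 0.007
grip_force: 1.1
```

```bash
python3 - <<'E'
from h import *
o=[]
for c,W in (("top",(340,170,440,270)),("scene",(210,150,330,250))):
    s=robot.snapshot(c); x0,y0,x1,y1=W; o.append(cv2.resize(s["pixels"][y0:y1,x0:x1,::-1],(390,390)))
cv2.imwrite("pics/b.png",np.hstack(o))
st=robot.read_state();q=st["ee_rot"];a=2*np.arctan2(q[2],q[1]);d=st["tcp_pos"][:2]-[.5442,-.167];u=np.array([np.cos(a),np.sin(a)])
print("ang",a,"r",d@u,"off",d@[-u[1],u[0]],st["wrist_force"])
try: print(lever(s,"blue",(210,150,330,250)))
except Exception as e: print(e)
E
```

```text
ang 0.8306965583998493 r 0.09811537833588402 off 0.027049850632144684 [-0.68460932 -0.07517472 -0.24228334]
(array([ 0.6130347 , -0.08524907]), array([0.63747414, 0.77047175]), array([ 0.59652917, -0.10519818]), array([ 0.62980784, -0.06497651]), 108)
```

View pics/b.png

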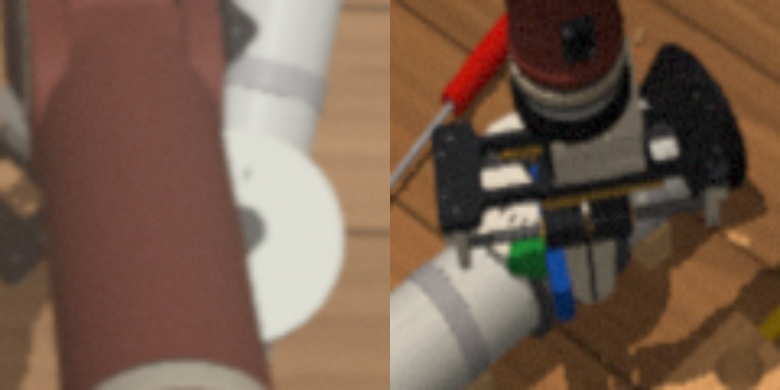

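The arc is working. The lever swings with the finger and the tab (at about (528,258) in the crop) is untouched. Pushing a bit further, then clearing away to measure.

servo_tool(rows=[[[1.1, 4.1, 0], 2.4, 0], [[1.1, 4.1, 0], 2.4, 0], [[1.1, 4.1, 0], 2.4, 0], [[1.1, 4.1, 0], 2.4, 0], [[1.1, 4.1, 0], 2.4, 0]])

```text
t: 6.45
tcp_pos: [0.6077, -0.087, 0.1533]
ee_rot: [-0.001, 0.952, 0.305, -0.001]
wrist_force: [-2.3, 1.9, 0.3]
grip_width: 0.008
grip_force: 1.1
```

servo_tool(rows=[[[0, 0, 0], 0, 0], [[0, -10, 0], 0, 0], [[0, -15, 0], 0, 0], [[0, -20, -20], 0, 0], [[0, -20, -25], 0, 0]])

```text
t: 6.87
tcp_pos: [0.5692, -0.0337, 0.1973]
ee_rot: [-0.001, 0.952, 0.306, -0.002]
wrist_force: [1.0, 0.4, -0.1]
grip_width: 0.004
grip_force: 0.0
```

servo_tool(rows=[[[0, -30, -20], 0, 0], [[0, -30, -15], 0, 0], [[0, -30, 0], 0, 0], [[0, -30, 0], 0, 0], [[0, 0, 0], 0, 0]])

```text
t: 7.28
tcp_pos: [0.4975, 0.0701, 0.2347]
ee_rot: [-0.002, 0.95, 0.312, 0.0]
wrist_force: [0.2, 1.3, -0.7]
grip_width: 0.003
grip_force: 0.0
```

```bash
cat > m.py <<'E'
from h import *
st=robot.read_state();q=st["ee_rot"];print(st["tcp_pos"],2*np.arctan2(q[2],q[1]))
s=robot.snapshot("top"); p=np.array([.5442,-.167])
m,v,a,b,n=lever(s,"blue",(330,150,430,260)); 
f=max((a,b),key=lambda x:np.hypot(*(x-p)))
print("line",np.arctan2(v[1],v[0])%np.pi,"mid",np.arctan2(*(m-p)[::-1]),"tip",np.arctan2(*(f-p)[::-1]),np.hypot(*(f-p)),n)
g=colour(s,"green",(330,150,430,260)); t=ray(s,g.mean(0),.126); print("tab",len(g),g.mean(0),t)
o=[]
for c,W in (("top",(340,170,440,270)),("scene",(210,150,330,250))):
    s=robot.snapshot(c); x0,y0,x1,y1=W; o.append(cv2.resize(s["pixels"][y0:y1,x0:x1,::-1],(390,390)))
import sys; cv2.imwrite(f"pics/{sys.argv[1]}.png",np.hstack(o))
E
python3 m.py c
```

```text
[0.49745449 0.07013266 0.23470666] 0.6339711357770864
line 0.6687784475684202 mid 0.6777434305525548 tip 0.6738463610701398 0.12105125890095043 186
tab 25 [389.32 205.32] [ 0.59833481 -0.1428237   0.126     ]
```

View pics/c.png

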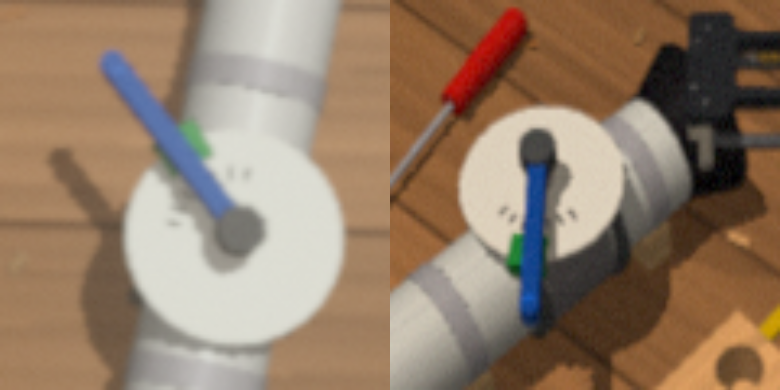

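The lever is now at about 0.67 rad in world, past the tab's left side. The tab centre is at 0.56, so about 6° is left. Going back for a final nudge.

servo_tool(rows=[[[0, 33.3, 0], 0, 0], [[0, 33.3, 0], 0, 0], [[0, 33.3, 0], 0, 0], [[0, 33.3, 0], 0, 0], [[0, 33.3, 0], 0, 0]])

```text
t: 7.85
tcp_pos: [0.5993, -0.076, 0.2334]
ee_rot: [0.001, 0.952, 0.305, 0.0]
wrist_force: [0.3, -0.5, -0.4]
grip_width: 0.003
grip_force: 0.0
```

servo_tool(rows=[[[0, 0, 20], 2, 0], [[0, 0, 20], 2, 0], [[0, 0, 20], 0.3, 0], [[0, 0, 20], 0, 0], [[0, 0, 0], 0, 0]])

```text
t: 8.27
tcp_pos: [0.5956, -0.0744, 0.1492]
ee_rot: [-0.001, 0.963, 0.269, -0.004]
wrist_force: [-1.1, -0.8, -0.5]
grip_width: 0.002
grip_force: 0.0
```

```bash
cat > r.py <<'E'
from h import *
st=robot.read_state();q=st["ee_rot"];a=2*np.arctan2(q[2],q[1]);d=st["tcp_pos"][:2]-[.5442,-.167];u=np.array([np.cos(a),np.sin(a)])
print("ang",a,"r",d@u,"off",d@[-u[1],u[0]],st["tcp_pos"],st["wrist_force"])
E
python3 r.py
```

```text
ang 0.5441927146663641 r 0.09192462559333228 off 0.05260483463561293 [ 0.59561073 -0.07440225  0.14921956] [-1.14432071 -0.81941369 -0.46454257]
```

servo_tool(rows=[[[3, 4, -4], -0.5, 0], [[2, 5, 0], 0, 0], [[0, 5, 0], 0, 0], [[0, 4, 0], 0, 0], [[0, 3, 0], 0, 0]])

```text
t: 8.68
tcp_pos: [0.6145, -0.0874, 0.1589]
ee_rot: [-0.0, 0.962, 0.274, 0.001]
wrist_force: [-0.4, 2.9, 1.5]
grip_width: 0.002
grip_force: 1.1
```

servo_tool(rows=[[[0, 3, 0], 0, 0], [[0, 3, 0], 0, 0], [[0, 2, 0], 0, 0], [[0, 0, 0], 0, 0], [[0, 0, 0], 0, 0]])

```text
t: 9.1
tcp_pos: [0.6176, -0.095, 0.1576]
ee_rot: [0.0, 0.962, 0.274, -0.0]
wrist_force: [1.1, 0.7, 0.9]
grip_width: 0.004
grip_force: 0.5
```

```bash
python3 r.py
```

```text
ang 0.5549056409996824 r 0.10036301162940514 off 0.022529058616291182 [ 0.61763383 -0.09497386  0.15755964] [1.12394739 0.71389097 0.87509661]
```

servo_tool(rows=[[[0, -10, 0], 0, 0], [[0, -15, 0], 0, 0], [[0, -20, -20], 0, 0], [[0, -30, -25], 0, 0], [[0, -30, -25], 0, 0]])

```text
t: 9.52
tcp_pos: [0.5608, -0.0058, 0.2274]
ee_rot: [0.0, 0.962, 0.273, -0.001]
wrist_force: [1.3, 0.4, 0.1]
grip_width: 0.002
grip_force: 0.0
```

servo_tool(rows=[[[0, -30, -10], 0, 0], [[0, -30, 0], 0, 0], [[0, -15, 0], 0, 0], [[0, 0, 0], 0, 0], [[0, 0, 0], 0, 0]])

```text
t: 9.93
tcp_pos: [0.5224, 0.0582, 0.2378]
ee_rot: [0.001, 0.962, 0.275, -0.0]
wrist_force: [-0.1, -1.1, -0.1]
grip_width: 0.008
grip_force: 0.0
```

```bash
python3 m.py d
```

```text
[0.52237202 0.05824253 0.23777639] 0.5565033131057732
line 0.5586721184448229 mid 0.5703115338107597 tip 0.565404928727977 0.12063593187518074 188Traceback (most recent call last):
  File "m.py", line 7, in <module>
    g=colour(s,"green",(330,150,430,260)); t=ray(s,g.mean(0),.126); print("tab",len(g),g.mean(0),t)
  File "h.py", line 16, in colour
    n,l,st,ce=cv2.connectedComponentsWithStats(m); i=1+np.argmax(st[1:,4]); ys,xs=np.nonzero(l==i)
                                                       ~~~~~~~~~^^^^^^^^^^
    return _wrapfunc(a, 'argmax', axis=axis, out=out, **kwds)
    return bound(*args, **kwds)
ValueError: attempt to get argmax of an empty sequence
```

```bash
sed -i 's/^g=colour.*$//' m.py; python3 m.py d
```

```text
[0.5229998  0.05696248 0.23759738] 0.5539107455335318
line 0.5581419113143276 mid 0.5702317199438036 tip 0.5651529834634018 0.12063657435803156 190
```

View pics/d.png

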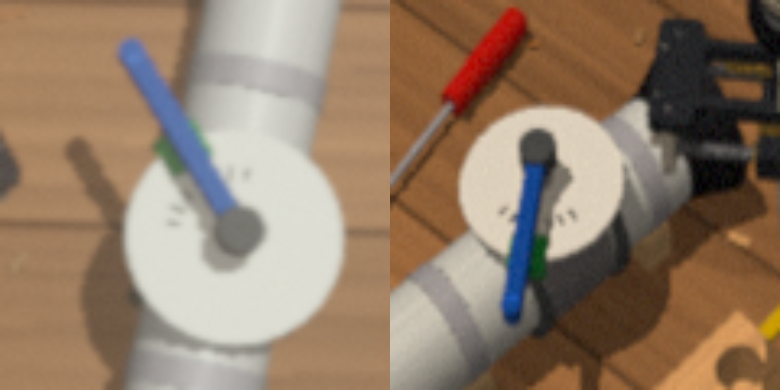

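Seen from above, green shows evenly on both sides of the blue lever, and the lever line is 0.558 against the tab's 0.558–0.566. Blue is done, so on to red.

servo_tool(rows=[[[27.5, 1, 0], 0, 0], [[27.5, 1, 0], 0, 0], [[27.5, 1, 0], 0, 0], [[27.5, 1, 0], 0, 0], [[27.5, 0, 0], 0, 0]])

```text
t: 10.55
tcp_pos: [0.6436, 0.126, 0.2371]
ee_rot: [0.001, 0.962, 0.273, -0.0]
wrist_force: [0.1, 0.4, -0.1]
grip_width: 0.006
grip_force: 0.0
```

servo_tool(rows=[[[0, 0, 0], 5.7, 0], [[0, 0, 0], 5.7, 0], [[0, 0, 0], 5.7, 0], [[0, 0, 0], 5.7, 0], [[0, 0, 0], 0, 0]])

```text
t: 10.97
tcp_pos: [0.6424, 0.126, 0.237]
ee_rot: [0.001, 0.997, 0.077, -0.0]
wrist_force: [0.4, -0.5, 0.4]
grip_width: 0.008
grip_force: 0.0
```

servo_tool(rows=[[[0, 0, 20], 0, 0], [[0, 0, 20], 0, 0], [[0, 0, 20], 0, 0], [[0, 0, 20], 0, 0], [[0, 0, 0], 0, 0]])

```text
t: 11.38
tcp_pos: [0.6392, 0.1257, 0.1529]
ee_rot: [0.001, 0.997, 0.079, -0.005]
wrist_force: [-1.6, -0.1, 0.1]
grip_width: 0.005
grip_force: 0.0
```

```bash
sed 's/\[.5442,-.167\]/[.536,.170]/' r.py > rr.py; python3 rr.py
```

```text
ang 0.1581572191499713 r 0.0949692794777674 off -0.060040579312256565 [0.6392403  0.12566631 0.15290149] [-1.62174304 -0.06546191  0.09918725]
```

servo_tool(rows=[[[1.5, -9, 0], 0, 0], [[1.5, -9, 0], 0, 0], [[0, -8, 0], 0, 0], [[0, -6, 0], 0, 0], [[0, -4, 0], 0, 0]])

```text
t: 11.8
tcp_pos: [0.6399, 0.165, 0.1592]
ee_rot: [0.0, 0.997, 0.08, 0.002]
wrist_force: [0.8, -2.2, 1.3]
grip_width: 0.004
grip_force: 1.2
```

servo_tool(rows=[[[1.2, -5.1, 0], -3, 0], [[1.2, -5.1, 0], -3, 0], [[1.2, -5.1, 0], -3, 0], [[1.2, -5.1, 0], -3, 0], [[1.2, -5.1, 0], -3, 0]])

```text
t: 12.22
tcp_pos: [0.6392, 0.1883, 0.1588]
ee_rot: [0.001, 0.978, 0.209, 0.001]
wrist_force: [0.2, -1.9, 1.2]
grip_width: 0.005
grip_force: 1.2
```

```bash
python3 rr.py
```

```text
ang 0.42063117705826397 r 0.10162817033910042 off -0.02542477858328506 [0.63915125 0.18828997 0.15881399] [ 0.21375531 -1.87577241  1.18674657]
```

servo_tool(rows=[[[1.0, -5.2, 0], -3, 0], [[1.0, -5.2, 0], -3, 0], [[1.0, -5.2, 0], -3, 0], [[1.0, -5.2, 0], -3, 0], [[1.0, -5.2, 0], -3, 0]])

```text
t: 12.63
tcp_pos: [0.6313, 0.2136, 0.1589]
ee_rot: [0.001, 0.942, 0.335, 0.002]
wrist_force: [2.2, -1.5, 0.6]
grip_width: 0.006
grip_force: 1.2
```

servo_tool(rows=[[[1.0, -5.2, 0], -3, 0], [[1.0, -5.2, 0], -3, 0], [[1.0, -5.2, 0], -3, 0], [[1.0, -5.2, 0], -3, 0], [[1.0, -5.2, 0], -3, 0]])

```text
t: 13.05
tcp_pos: [0.617, 0.2365, 0.1589]
ee_rot: [0.001, 0.891, 0.455, 0.003]
wrist_force: [3.8, 0.8, -0.8]
grip_width: 0.006
grip_force: 1.2
```

servo_tool(rows=[[[1.0, -5.2, 0], -3, 0], [[1.0, -5.2, 0], -3, 0], [[1.0, -5.2, 0], -3, 0], [[1.0, -5.2, 0], -3, 0], [[1.0, -5.2, 0], -3, 0]])

```text
t: 13.47
tcp_pos: [0.597, 0.2544, 0.1591]
ee_rot: [0.001, 0.824, 0.567, 0.003]
wrist_force: [3.0, 0.7, -0.1]
grip_width: 0.001
grip_force: 1.2
```

```bash
python3 rr.py
```

```text
ang 1.206316879912507 r 0.10064590897385191 off -0.026901827115261543 [0.59701117 0.25444492 0.15905592] [ 2.98725257  0.74097502 -0.07597674]
```

servo_tool(rows=[[[0.8, -3.6, 0], -2, 0], [[0.8, -3.6, 0], -2, 0], [[0.8, -3.6, 0], -2, 0], [[0.8, -3.6, 0], -2, 0], [[0.8, -3.6, 0], -2, 0]])

```text
t: 13.88
tcp_pos: [0.5791, 0.2631, 0.1582]
ee_rot: [0.0, 0.771, 0.637, 0.001]
wrist_force: [2.0, 1.1, 0.7]
grip_width: 0.006
grip_force: 1.2
```

servo_tool(rows=[[[0.2, -1, 0], -0.5, 0], [[0.2, -1, 0], -0.5, 0], [[0.2, -1, 0], -0.5, 0], [[0, 0, 0], 0, 0], [[0, 0, 0], 0, 0]])

```text
t: 14.3
tcp_pos: [0.5758, 0.2637, 0.1575]
ee_rot: [-0.0, 0.763, 0.646, -0.0]
wrist_force: [1.8, 0.6, 2.0]
grip_width: 0.007
grip_force: 0.9
```

Not at the stop yet, so I'm continuing in small steps until the force rises.

servo_tool(rows=[[[0.2, -1, 0], -0.5, 0], [[0.2, -1, 0], -0.5, 0], [[0.2, -1, 0], -0.5, 0], [[0.2, -1, 0], -0.5, 0], [[0, 0, 0], 0, 0]])

```text
t: 14.72
tcp_pos: [0.5718, 0.2652, 0.1575]
ee_rot: [-0.0, 0.752, 0.66, -0.0]
wrist_force: [2.1, -0.1, 0.5]
grip_width: 0.005
grip_force: 0.9
```

servo_tool(rows=[[[0.2, -1, 0], -0.5, 0], [[0.2, -1, 0], -0.5, 0], [[0, -1, 0], 0, 0], [[0, -1, 0], 0, 0], [[0, 0, 0], 0, 0]])

```text
t: 15.13
tcp_pos: [0.5679, 0.2663, 0.1576]
ee_rot: [-0.0, 0.746, 0.666, -0.0]
wrist_force: [2.3, 1.5, 0.1]
grip_width: 0.004
grip_force: 0.9
```

```bash
python3 rr.py
```

```text
ang 1.4577412054158403 r 0.09928347657977381 off -0.02087792882541633 [0.56794526 0.26629433 0.1575773 ] [2.29318802 1.45133053 0.09146208]
```

servo_tool(rows=[[[0, -1, 0], 0, 0], [[0, -1, 0], 0, 0], [[0, -1, 0], 0, 0], [[0, 0, 0], 0, 0], [[0, 0, 0], 0, 0]])

```text
t: 15.55
tcp_pos: [0.5651, 0.2667, 0.1576]
ee_rot: [-0.0, 0.746, 0.666, -0.0]
wrist_force: [2.8, 1.8, -1.5]
grip_width: 0.006
grip_force: 1.1
```

servo_tool(rows=[[[0, -1, 0], 0, 0], [[0, -1, 0], 0, 0], [[0, -1, 0], 0, 0], [[0, 0, 0], 0, 0], [[0, 0, 0], 0, 0]])

```text
t: 15.97
tcp_pos: [0.5649, 0.2666, 0.1579]
ee_rot: [0.001, 0.746, 0.666, 0.002]
wrist_force: [7.4, 1.6, -4.7]
grip_width: 0.006
grip_force: 3.2
```

```bash
python3 rr.py; python3 - <<'E'
from h import *
o=[]
for c,W in (("top",(180,90,320,310)),("scene",(250,180,450,410))):
    s=robot.snapshot(c); x0,y0,x1,y1=W; o.append(cv2.resize(s["pixels"][y0:y1,x0:x1,::-1],None,fx=580/(y1-y0),fy=580/(y1-y0)))
im=np.hstack(o); cv2.imwrite("pics/e.png",im[:,:800]); print(im.shape)
E
```

```text
ang 1.45639039518095 r 0.09930489983026342 off -0.017684648920011738 [0.56490534 0.2666369  0.15789721] [ 7.37065051  1.56107919 -4.69753305]
(580, 873, 3)
```

servo_tool(rows=[[[0, -1, 0], 0, 0], [[0, -1, 0], 0, 0], [[0, -1, 0], 0, 0], [[0, 0, 0], 0, 0], [[0, 0, 0], 0, 0]])

```text
t: 16.48
tcp_pos: [0.5646, 0.2666, 0.1581]
ee_rot: [0.003, 0.747, 0.665, 0.005]
wrist_force: [10.5, 1.8, -5.9]
grip_width: 0.001
grip_force: 5.2
```

servo_tool(rows=[[[0, 8, 0], 0, 0], [[0, 14, 0], 0, 0], [[0, 15, 0], 0, 0], [[0, 0, -25], 0, 0], [[0, 0, -35], 0, 0]])

```text
t: 16.9
tcp_pos: [0.5932, 0.2603, 0.2136]
ee_rot: [-0.002, 0.746, 0.666, -0.007]
wrist_force: [1.1, -0.2, -0.2]
grip_width: 0.005
grip_force: 0.0
```

servo_tool(rows=[[[-30, 10, -30], 0, 0], [[-40, 0, -10], 0, 0], [[-40, 0, 0], 0, 0], [[-40, 0, 0], 0, 0], [[-40, 0, 0], 0, 0]])

```text
t: 17.32
tcp_pos: [0.582, 0.0728, 0.2562]
ee_rot: [-0.001, 0.746, 0.666, -0.002]
wrist_force: [0.9, 0.0, -1.1]
grip_width: 0.006
grip_force: 0.0
```

servo_tool(rows=[[[-40, 0, 0], 0, 0], [[-40, 0, 0], 0, 0], [[-40, 0, 0], 0, 0], [[-40, 0, 0], 0, 0], [[0, 0, 0], 0, 0]])

```text
t: 17.73
tcp_pos: [0.5628, -0.0966, 0.2552]
ee_rot: [0.001, 0.751, 0.66, -0.005]
wrist_force: [0.2, -1.2, 0.3]
grip_width: 0.005
grip_force: 0.0
```

```bash
python3 - <<'E'
from h import *
s=robot.snapshot("top"); cv2.imwrite("pics/f.png",s["pixels"][:,:,::-1])
for k,w,p in (("red",(170,170,270,260),(.536,.17)),("blue",(330,150,430,260),(.5442,-.167))):
    try: m,v,a,b,n=lever(s,k,w); print(k,n,np.arctan2(v[1],v[0])%np.pi,np.arctan2(*(m-p)[::-1]))
    except Exception as e: print(k,e)
st=robot.read_state(); print(st["tcp_pos"],st["wrist_force"])
E
```

```text
red 227 1.4825980951086397 1.5132606470509833
blue attempt to get argmax of an empty sequence
[ 0.56354278 -0.09104071  0.25537741] [ 0.58864089 -0.10140521 -0.30534208]
```

View pics/f.png

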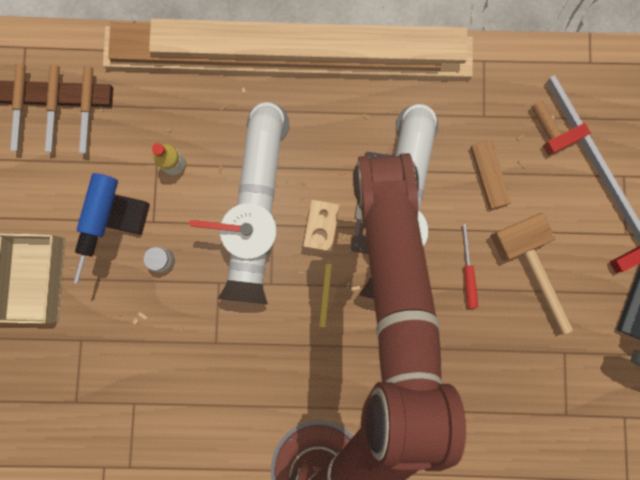

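Red is square across its pipe against the stop, at 1.48 rad with the force risen. Nothing else has moved. Shifting the arm to the middle for a final check on blue.

servo_tool(rows=[[[25, -10, -5], 0, 0], [[25, -10, -5], 0, 0], [[25, -10, -5], 0, 0], [[25, -10, 0], 0, 0], [[25, -10, 0], 0, 0]])

```text
t: 18.2
tcp_pos: [0.5286, 0.0484, 0.2715]
ee_rot: [-0.001, 0.745, 0.667, -0.001]
wrist_force: [0.7, 0.1, 0.1]
grip_width: 0.005
grip_force: 0.0
```

servo_tool(rows=[[[20, 0, 0], 0, 0], [[0, 0, 0], 0, 0], [[0, 0, 0], 0, 0], [[0, 0, 0], 0, 0], [[0, 0, 0], 0, 0]])

```text
t: 18.62
tcp_pos: [0.5326, 0.0638, 0.271]
ee_rot: [-0.0, 0.747, 0.665, -0.001]
wrist_force: [-0.5, -0.0, -0.1]
grip_width: 0.007
grip_force: 0.0
```

```bash
python3 - <<'E'
from h import *
s=robot.snapshot("top")
m,v,a,b,n=lever(s,"blue",(330,150,430,260)); L=np.arctan2(v[1],v[0])%np.pi; print(n,L)
st=robot.read_state(); print(st["tcp_pos"],st["wrist_force"])
if abs(L-.56)<.03: print(robot.job_done())
E
```

```text
176 0.5591191037012009
[0.53275775 0.06370964 0.27105042] [ 0.09364817 -0.04245263  0.0825915 ]
the job is handed in; nothing more can be done
None
```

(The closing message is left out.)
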